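Unstack the labware pile onto its own trays

ROBOT

A 6-joint arm with a two-finger parallel gripper is mounted at the origin on the work surface. World frame = base frame: x ahead of the robot, y to its left, z up, the work surface at z = 0. Lengths are in m, angles in rad, forces in N, time in s.
With the tool pointing down it reaches from about 0.3 to 0.75 m from the base axis. Payload 8.5 kg.
Tool frame: the origin (TCP) lies at the very end of the fingers, on their centre line; the grasp point (between the pads) lies 19 mm behind it; z points along the fingers, y is the line along which they close (so a half turn about z gives the same grasp; the last joint's range is limited). The gripper opens to 85 mm and grips with 20 to 120 N. Pads are 22 mm wide; open, the fingers measure 114 mm over their backs; the gripper's body (76 mm by 85 mm) begins 54 mm behind the grasp point. The pads swing forward as they close: fully open they stand 13 mm farther back than shut.
Start: joints at [0.889, 0.381, 1.297, -0, 1.464, -0.215], TCP at [0.248, 0.491, 0.193] pointing down, gripper open.
Joint ranges: [-3.11, 3.11], [-0.89, 2.33], [0.22, 2.48], [-1.42, 4.56], [0.17, 2.85], [-2.88, 2.88]. Speed limits (rad/s): [2.39, 2.39, 3.14, 3.14, 3.14, 3.14].

INTERFACE

Orientations are given as [roll, pitch, yaw] about the fixed x, y, z axes, in that order (R = Rz(yaw) Ry(pitch) Rx(roll)).
In Python, from plant import arm gives the robot as it stands. The module is installed in compiled form; this text tells all that it offers.
- The arm moves only by the shell command python3 -m pendant 'ROWS' [FORCE]. ROWS is JSON, a list that holds one entry, the list of rows, each a list of 5 numbers: the shift along the tool's x, y, z as a fraction of full scale, then the turn about the tool's z as a fraction of full scale, then the opening, from 0 (shut) to 1 (fully open). In form: [[[x, y, z, yaw, jaw], ...]]. A call has exactly 8 rows; each row shifts and turns the commanded pose from where the row before left it, along the tool's axes as they then stand; what a row does not reach is not made up. Full scale, the value 1, is 25 mm for a shift and 4 degrees for a turn. A row lasts 1/12 s, in which the tool goes at most 41.7 mm and 7.16 degrees, less where a joint would pass 70% of its speed; a pose out of reach is approached as far as the arm can. A call with a number of a shift or a turn outside -1 to 1 is refused whole. A call with a gripper value outside its range is refused whole. The fingers move at their own pace and stop on an object; FORCE is the grip in N (left out, the last holds). Time passes only in rows, so rows that do not move let the fingers close, or fill a call up. It gives the time, the measured TCP pose, the force, the opening and the grip force at its end, in the units of the state.
- arm.observe(): the state, without advancing time (a new reading comes with each control period).
- arm.read_camera(name): name is "scene" or "top" or "wrist"; returns (picture, depth): 420x560x3 uint8, red, green, blue; 420x560 float32, m along the optical axis (not along the pixel's ray), 0 where there is no reading.
- arm.camera_model(name): a dict with "fovy" (degrees; the focal length in pixels is half the picture's height over the tangent of half this angle, whatever the lens; pixels are square), "cx", "cy" (the principal point, pixels), "dist_coeffs" ([k1, k2, p1, p2, k3] as OpenCV has them; the pictures are not rectified), "view" (4x4, takes a point from world to camera coordinates). Camera axes: x right, y down, z forward; pixel columns grow to the right and rows downward; lengths in m; the calibration is good to about 2 mm. A picture is of the moment at which its call begins: read the wrist's pose just before it. camera_model takes no time and is no camera call; for the wrist camera it gives the pose at the moment of the call.
- arm.close_job(): hands the job in; it is judged then, once.
The state is a dict: "t": time; "joint_positions": joint angles; "joint_velocities": joint speeds; "effort": joint torques, N m; "tcp_pos": TCP position; "eef_rot": TCP orientation; "ft_force": force on the tool from outside, world axes, zero at the start; "moment": the same for the moment, N m; "opening": finger opening in m; "finger_force": force on a finger pad.
Only numpy, scipy, OpenCV 4.12 (cv2) and the standard library are available. Lean on these libraries where they do the work, as an engineer would, in place of code of your own. Each camera call takes 0.05 s, during which the arm holds its last target. There are 200 camera calls.

TASK

A colleague has left a pile of labware on the bench: tube rack, tip box, Petri dish and little jar. Take it apart from the top, one piece at a time, and set each straight down, flat inside the rim of its own steel-rimmed tray: the jar in the small round one, the dish in the large round one, the tip box in the small rectangular one and the rack in the large rectangular one. Keep all four pieces upright, do not drop them, and do not knock or push the flask and the orange-capped tube standing nearby.

Things in the scene. Friction and masses are not known exactly. Their poses are not given: they have to be found in the camera images.
- rack: White plastic tube rack, a block 110 mm (its x) by 64 mm (its y) by 32 mm high, closed flat top with dark round holes in 3 rows of 6 (shallow markings only), bottom of the pile. About 0.14 kg. Origin at the centre of its underside, z up. Grip it across the 64 mm.
- tip_box: Closed pipette tip box, blue with a flat blue lid that does not come off and a thin white seam round it, 84 mm (its x) by 54 mm (its y) by 36 mm high, lying on the rack, within 6 mm of its centre and roughly in line with it (within 0.15 rad). About 0.12 kg. Origin at the centre of its underside, z up. Grip it across the 54 mm.
- dish: Closed glass Petri dish with an amber filling, round, 50 mm diameter, 18 mm high, flat top (lid does not come off), lying on the tip box, within 6 mm of its centre. About 0.06 kg. Origin at the centre of its underside, z up.
- jar: Small glass sample jar with white cap, upright cylinder 28 mm diameter, 40 mm high, standing on the dish at the top of the pile, within 6 mm of the dish's centre. About 0.05 kg. Origin at the centre of its underside, z up.
- rack_tray: Large rectangular steel-rimmed tray with a grey floor, for the rack, inside 130 mm (its x) by 84 mm (its y). It is fixed to the bench; its origin is the centre of its underside, z up. Its floor is 3 mm above the bench and its rim 6 mm above the bench, 4 mm thick. It lies on bare bench, at any of five spots (the pile is at the fifth).
- box_tray: Small rectangular steel-rimmed tray with a grey floor, for the tip box, inside 104 mm (its x) by 74 mm (its y). It is fixed to the bench; its origin is the centre of its underside, z up. Its floor is 3 mm above the bench and its rim 6 mm above the bench, 4 mm thick. It lies on bare bench, at any of five spots (the pile is at the fifth).
- dish_stand: Large round steel-rimmed tray with a grey floor, for the Petri dish, inside diameter 70 mm. It is fixed to the bench; its origin is the centre of its underside, z up. Its floor is 3 mm above the bench and its rim 6 mm above the bench, 4 mm thick. It lies on bare bench, at any of five spots (the pile is at the fifth).
- jar_stand: Small round steel-rimmed tray with a grey floor, for the jar, inside diameter 48 mm. It is fixed to the bench; its origin is the centre of its underside, z up. Its floor is 3 mm above the bench and its rim 6 mm above the bench, 4 mm thick. It lies on bare bench, at any of five spots (the pile is at the fifth).
- flask: Bystander: conical glass flask with amber contents and dark stopper, 66 mm diameter at the foot, 114 mm high, standing loose on the bench to the robot's right. Origin at the centre of its underside. Leave alone. Other clutter among the trays is under 45 mm high; equipment beyond 0.76 m ahead or 0.5 m to the side is up to 0.25 m high.
- tube: Bystander: clear flat-bottomed sample tube with orange screw cap, 34 mm diameter at the cap, 115 mm high, standing loose on the bench ahead of the robot. Origin at the centre of its underside. To be left alone.
Mind the look-alikes: they are no part of the job. What is shaped like the rack but red is not meant. What is shaped like the box_tray but turquoise is not meant.

How it is judged:
By the outcome, as a careful person would: the job done as asked, in the order asked, and still so for the second after the job is handed in, with the robot touching nothing.
It also fails if it takes over 138 s, if anything falls off the work surface, if the arm or the gripper's body presses on something with over 40 N, if the wrist force passes 120 N, or if a joint passes its speed limit or range.

## Working session

There is one attempt and no reset: what is moved stays moved. The work goes in short steps, Python scripts to look and compute and a shell command to move; the robot and the scene stay as the last step left them, time stands still between calls to the robot, and variables do not carry over. Pictures are saved under pics/ and viewed, at most 14 in all, crops included, and the job is handed in when it is done.

```bash
mkdir -p pics
cat > h.py <<'E'
import numpy as np, cv2
from plant import arm
def grab(n):
    m=arm.camera_model(n); im,d=arm.read_camera(n); return im,d,m
def K(m,shape=(420,560)):
    f=shape[0]/2/np.tan(np.radians(m['fovy'])/2)
    return np.array([[f,0,m['cx']],[0,f,m['cy']],[0,0,1.]])
def rays(m,uv):
    uv=np.array(uv,float).reshape(-1,1,2)
    p=cv2.undistortPoints(uv,K(m),np.array(m['dist_coeffs'],float)).reshape(-1,2)
    V=np.array(m['view']);R=V[:3,:3];t=V[:3,3]
    return -R.T@t,(np.c_[p,np.ones(len(p))])@R   # origin, dirs (z_cam=1)
def onplane(m,uv,z):
    o,d=rays(m,uv); s=(z-o[2])/d[:,2]; return o+d*s[:,None]
def cloud(m,dep):
    v,u=np.mgrid[0:420,0:560]
    o,d=rays(m,np.c_[u.ravel(),v.ravel()])
    return (o+d*dep.ravel()[:,None]).reshape(420,560,3)
def save(n,im): cv2.imwrite('pics/'+n,im[:,:,::-1])
E
python3 - <<'E'
from h import *
for n in('scene','top'):
    im,d,m=grab(n); save(n+'0.png',im); np.savez(n+'0',im=im,d=d); print(n,m)
s=arm.observe();print(s)
E
```

```text
scene {'fovy': 45.32765328232195, 'cx': 272.4199717754846, 'cy': 208.92889909220565, 'dist_coeffs': array([0.0041829, 0.       , 0.       , 0.       , 0.       ]), 'view': array([[ 0.24062683,  0.9705929 ,  0.00693926, -0.17594976],
       [ 0.78593024, -0.19064047, -0.58819204, -0.34059562],
       [-0.56957211,  0.14698856, -0.80869152,  1.73988267],
       [ 0.        ,  0.        ,  0.        ,  1.        ]])}
top {'fovy': 50.03969073139453, 'cx': 277.6424693183368, 'cy': 208.72323247155498, 'dist_coeffs': array([-0.06326487,  0.        ,  0.        ,  0.        ,  0.        ]), 'view': array([[-0.00648139, -0.99989869,  0.01267256,  0.03616466],
       [-0.99183288,  0.00481378, -0.12745336,  0.5287612 ],
       [ 0.12737945, -0.01339514, -0.9917636 ,  1.3439678 ],
       [ 0.        ,  0.        ,  0.        ,  1.        ]])}
{'t': 0.1, 'joint_positions': array([ 8.88698145e-01,  3.81152876e-01,  1.29814718e+00,  9.09655980e-06,
        1.46360890e+00, -2.15326206e-01]), 'joint_velocities': array([ 1.47989203e-04, -1.95770523e-03, -2.23212115e-03, -6.47434977e-04,
        1.28082475e-04, -9.59062283e-07]), 'effort': array([ 3.98642616e-03, -4.49222517e+01, -2.31657332e+01, -1.74257120e-04,
        3.67814806e-03, -3.39805274e-05]), 'tcp_pos': array([0.24731884, 0.49091528, 0.19197327]), 'eef_rot': array([-3.14030867e+00, -2.90085095e-04,  2.67481951e+00]), 'ft_force': array([-0.1092111 ,  0.14181957,  0.42266709]), 'moment': array([0.01989243, 0.05836646, 0.04121015]), 'finger_force': 0.0, 'opening': 0.08548158784874746}
```

View pics/top0.png

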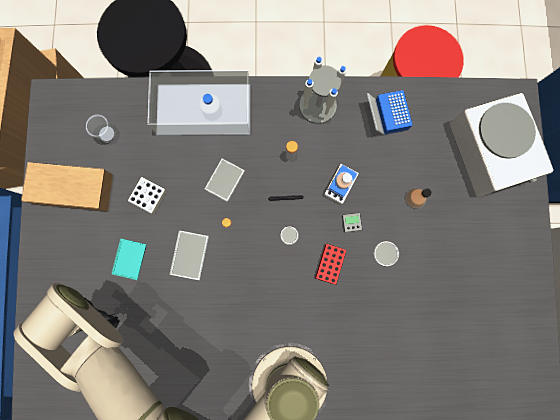

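View pics/scene0.png

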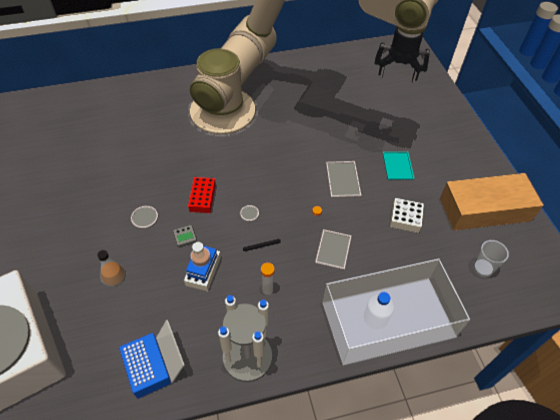

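The top view shows the pile at about (342,182), with the jar on the dish, the blue box and the white rack below it. Grey round trays are at (289,235) (small) and (386,253) (large). Grey rectangles are at (225,180) and (189,255). Look-alikes: the turquoise tray at (128,259) and the red rack at (331,263). The flask is at (418,197) and the tube at (291,150). The scene view agrees: pile (202,262), trays (250,213), (144,217), (343,179) and (334,249). Next I measure them in both views.

Run:
```python
from h import *
for n,seeds in(('top',dict(R1=(225,180),R2=(189,255),small=(289,235),large=(386,253),turq=(128,259))),('scene',dict(R1=(334,249),R2=(343,179),small=(250,213),large=(144,217),turq=(398,165)))):
    f=np.load(n+'0.npz');im,d=f['im'],f['d'];m=arm.camera_model(n)
    hsv=cv2.cvtColor(im,cv2.COLOR_RGB2HSV)
    P=cloud(m,d)
    mask=(im.min(2)>105).astype(np.uint8)
    mt=cv2.inRange(hsv,(80,100,80),(100,255,255))
    for k,(u,v) in seeds.items():
        mk=mt if k=='turq' else mask
        nl,L,_,_=cv2.connectedComponentsWithStats((mk>0).astype(np.uint8))
        w=L[v-3:v+4,u-3:u+4]; w=w[w>0]
        if not len(w): print(n,k,'none',im[v,u]);continue
        l=np.bincount(w).argmax(); c,_=cv2.findContours((L==l).astype(np.uint8),0,2); c=max(c,key=cv2.contourArea)
        X=onplane(m,c.reshape(-1,2),0.006)
        r=cv2.minAreaRect((X[:,:2]*1000).astype(np.float32))
        print(n,k,np.round(r[0],1),np.round(r[1],1),round(r[2],1),'depthz',np.round(np.median(P[L==l][:,2]),4))
    # pile heights
    q=(342,182) if n=='top' else (202,262)
    sub=P[q[1]-30:q[1]+30,q[0]-25:q[0]+25]
    print('pile top z',np.percentile(sub[...,2],[90,99,100]))
    t=sub[sub[...,2]>sub[...,2].max()-.006]; print('top centre',t.mean(0),len(t))
    q=dict(flask=(424,192),tube=(291,147)) if n=='top' else dict(flask=(105,260),tube=(267,269))
    for k,(u,v) in q.items(): print(k,P[v,u])
```

```text
top R1 [626.6 200.7] [ 86.5 116.5] 61.2 depthz 0.0035
top R2 [390.9 307.8] [ 98.  141.6] 78.7 depthz 0.0034
top small [450.2  -1.9] [55.9 55.9] 89.7 depthz 0.0039
top large [ 391.4 -302.3] [78.5 78.2] 44.1 depthz 0.0036
top turq [378.7 495.2] [ 84.8 113.5] 77.3 depthz 0.0037
pile top z [0.06999087 0.12833776 1.39983244]
top centre [0.35348327 0.05161829 1.39983244] 17
flask [ 0.56552615 -0.39378572  0.1163614 ]
tube [ 0.70097237 -0.0061315   0.11513198]
scene R1 [626.7 201.1] [ 83.9 115.3] 61.2 depthz 0.0042
scene R2 [390.8 309.4] [ 94.2 142.8] 78.8 depthz 0.0043
scene small [450.6  -1.5] [53.3 54.2] 76.4 depthz 0.0045
scene large [ 390.1 -302.5] [78.5 78.6] 76.3 depthz 0.0043
scene turq [380.1 495.8] [ 85.1 117. ] 76.5 depthz 0.0043
pile top z [0.08396863 0.12831329 1.20791369]
top centre [ 1.30101128 -0.14989857  1.20791369] 9
flask [ 0.57676165 -0.3981193   0.10132682]
tube [ 0.70670175 -0.00854616  0.11567912]
```

Both views agree. R1 measures 112×82 outside, so it is the box tray; R2 measures 138×92, so it is the rack tray. The turquoise tray at (128,259) is the same size as the box tray but the wrong colour. Next are one confirming crop and the pile.

Run:
```python
from h import *
im=np.load('top0.npz')['im']; save('crop1.png',cv2.resize(im[120:290,100:410],None,fx=2.5,fy=2.5,interpolation=cv2.INTER_CUBIC))
for n in('top','scene'):
    f=np.load(n+'0.npz');im,d=f['im'],f['d'];m=arm.camera_model(n);P=cloud(m,d)
    q=(342,182) if n=='top' else (202,262)
    sub=P[q[1]-35:q[1]+30,q[0]-30:q[0]+30].reshape(-1,3)
    sub=sub[(sub[:,2]>.01)&(sub[:,2]<.15)]
    zs=sub[:,2]; print(n,'hist',[(round(b*1.,3),int(c)) for c,b in zip(*np.histogram(zs,np.arange(.01,.15,.01))) if c])
    for lo,hi in((.12,.135),(.08,.092),(.062,.074),(.025,.04)):
        t=sub[(zs>lo)&(zs<hi)]
        if len(t)>4: print(lo,hi,len(t),np.median(t[:,2]).round(4),'mid',((t.min(0)+t.max(0))/2)[:2].round(4),np.ptp(t,0)[:2].round(3),'rect',[np.round(a,1) for a in cv2.minAreaRect((t[:,:2]*1000).astype(np.float32))])
s=arm.observe();V=np.array(arm.camera_model('wrist')['view']);c=-V[:3,:3].T@V[:3,3]
print('wrist cam',c,'fwd',V[2,:3],'right',V[0,:3],arm.camera_model('wrist')['fovy'])
```

```text
top hist [(np.float64(0.01), 16), (np.float64(0.02), 65), (np.float64(0.03), 149), (np.float64(0.04), 14), (np.float64(0.05), 23), (np.float64(0.06), 199), (np.float64(0.07), 62), (np.float64(0.08), 118), (np.float64(0.09), 17), (np.float64(0.1), 5), (np.float64(0.11), 6), (np.float64(0.12), 73), (np.float64(0.13), 2)]
0.12 0.135 75 0.126 mid [ 0.6074 -0.1658] [0.028 0.026] rect [array([ 608.2, -166.4]), array([24.5, 28.1]), np.float64(43.9)]
0.08 0.092 130 0.0858 mid [ 0.6086 -0.1645] [0.049 0.048] rect [array([ 607.8, -162.7]), array([48.9, 47. ]), np.float64(38.9)]
0.062 0.074 242 0.0679 mid [ 0.6116 -0.163 ] [0.093 0.083] rect [array([ 611.1, -163.2]), array([52.8, 83.6]), np.float64(59.3)]
0.025 0.04 206 0.0318 mid [ 0.608  -0.1648] [0.123 0.104] rect [array([ 609. , -164.6]), array([ 64.2, 110.8]), np.float64(61.2)]
scene hist [(np.float64(0.01), 343), (np.float64(0.02), 141), (np.float64(0.03), 177), (np.float64(0.04), 58), (np.float64(0.05), 74), (np.float64(0.06), 243), (np.float64(0.07), 94), (np.float64(0.08), 164), (np.float64(0.09), 24), (np.float64(0.1), 21), (np.float64(0.11), 21), (np.float64(0.12), 82), (np.float64(0.13), 9)]
0.12 0.135 91 0.1257 mid [ 0.6073 -0.1651] [0.028 0.027] rect [array([ 606.2, -165.5]), array([29.3, 25.6]), np.float64(31.3)]
0.08 0.092 173 0.086 mid [ 0.6106 -0.1631] [0.048 0.048] rect [array([ 611. , -162.9]), array([44.9, 48.2]), np.float64(7.0)]
0.062 0.074 294 0.0683 mid [ 0.6137 -0.1635] [0.091 0.084] rect [array([ 610.5, -162.7]), array([54.7, 87.3]), np.float64(58.3)]
0.025 0.04 239 0.0321 mid [ 0.6209 -0.1642] [0.098 0.105] rect [array([ 608.7, -163.8]), array([ 65.3, 110.8]), np.float64(60.8)]
wrist cam [0.18561929 0.52188797 0.37432113] fwd [ 0.23936179 -0.12185589 -0.96325338] right [ 4.50976709e-01  8.92535318e-01 -8.45152024e-04] 61.192637378920274
```

View pics/crop1.png

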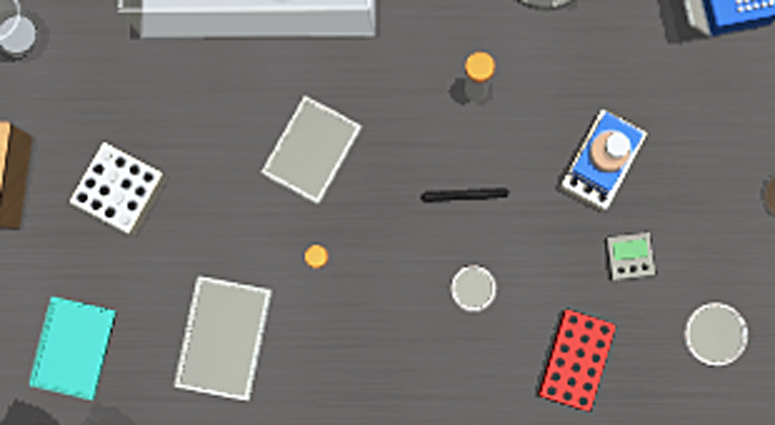

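The crop confirms the white pile under the blue box, with the red rack, the turquoise tray and the small square rack as clutter. The measured tops are 32, 68, 86 and 126 mm, which match the text. I am moving above the pile.

```bash
cat >> h.py <<'E'
def go(x,y,z,yd=None):
    """deltas in full-scale units; yd = wanted direction (deg) of tool y. Shift is in the frame after the turn."""
    s=arm.observe(); p=s['tcp_pos']; r,pi,ps=s['eef_rot']
    cur=np.degrees(ps)-90
    yd=cur if yd is None else yd
    t=((cur-yd+90)%180)-90          # + about tool z lowers yaw
    a=np.radians(yd+90 if abs(((np.degrees(ps)-t)-(yd+90)+180)%360-180)<1 else yd-90)
    d=np.array([x,y,z])-p
    print('tcp',p.round(4),'ydir',round(cur,2),'roll/pitch',round(r,3),round(pi,3),'F',s['ft_force'].round(1),'open',round(s['opening'],4),'t',round(s['t'],1))
    print('total units: turn %.2f x %.2f y %.2f z %.2f'%(t/4,(d[0]*np.cos(a)+d[1]*np.sin(a))/.025,(d[0]*np.sin(a)-d[1]*np.cos(a))/.025,-d[2]/.025))
E
R='[-1,-0.684,-0.1,0,1]'
python3 -m pendant '[[[-0.5,-0.34,-0.1,0,1],[-1,-0.684,-0.1,0,1],[-1,-0.684,-0.1,0,1],[-1,-0.684,-0.1,0,1],[-1,-0.684,-0.1,0,1],[-1,-0.684,-0.1,0,1],[-1,-0.684,-0.1,0,1],[-1,-0.684,-0.1,0,1]]]'
python3 -m pendant '[[[-1,-0.684,-0.1,0,1],[-1,-0.684,-0.1,0,1],[-1,-0.684,-0.1,0,1],[-1,-0.684,-0.1,0,1],[-1,-0.684,-0.1,0,1],[-1,-0.684,-0.1,0,1],[-1,-0.684,-0.1,0,1],[-1,-0.684,-0.1,0,1]]]'
python3 -m pendant '[[[-1,-0.684,-0.1,0,1],[-1,-0.684,-0.1,0,1],[-1,-0.684,-0.1,0,1],[-1,-0.684,-0.1,0,1],[-1,-0.684,-0.1,0,1],[-1,-0.684,-0.1,0,1],[-1,-0.684,-0.1,0,1],[-0.5,-0.34,0,0,1]]]'
python3 -m pendant '[[[-0.5,-0.3,0,0,1],[0,0,0,0,1],[0,0,0,0,1],[0,0,0,0,1],[0,0,0,0,1],[0,0,0,0,1],[0,0,0,0,1],[0,0,0,0,1]]]'
python3 - <<'E'
from h import *
im,d,m=grab('wrist'); save('w1.png',im); np.savez('w1',im=im,d=d,V=m['view'])
go(.6074,-.1655,.091)
P=cloud(m,d).reshape(-1,3)
P=P[(abs(P[:,0]-.609)<.07)&(abs(P[:,1]+.164)<.07)]
for lo,hi in((.12,.132),(.08,.092),(.064,.073),(.027,.037)):
    t=P[(P[:,2]>lo)&(P[:,2]<hi)]
    print(len(t),np.median(t[:,2]).round(4),((t.min(0)+t.max(0))/2)[:2].round(4),[np.round(a,1) for a in cv2.minAreaRect((t[:,:2]*1000).astype(np.float32))])
E
```

```text
t: 0.77
tcp_pos: [0.3575, 0.2909, 0.2124]
eef_rot: [-3.141, -0.0, 2.675]
ft_force: [0.9, 0.6, -0.2]
opening: 0.0854
finger_force: 0.0
t: 1.43
tcp_pos: [0.4746, 0.0787, 0.2324]
eef_rot: [-3.141, -0.001, 2.675]
ft_force: [0.0, 1.0, -0.2]
opening: 0.0858
finger_force: 0.0
t: 2.1
tcp_pos: [0.585, -0.1217, 0.2495]
eef_rot: [-3.141, -0.0, 2.673]
ft_force: [-0.7, -0.0, -0.6]
opening: 0.0857
finger_force: 0.0
t: 2.77
tcp_pos: [0.5917, -0.1306, 0.2503]
eef_rot: [-3.142, 0.0, 2.675]
ft_force: [-0.6, -0.0, 0.9]
opening: 0.0854
finger_force: 0.0
tcp [ 0.5918 -0.1308  0.2502] ydir 63.28 roll/pitch 3.142 0.0 F [ 1.2 -0.3  0.3] open 0.0855 t 2.8
total units: turn 0.00 x -1.18 y -0.96 z 6.37
709 0.1267 [ 0.6061 -0.1673] [array([ 605.8, -167.3]), array([26.2, 27.1]), np.float64(52.5)]
1017 0.0867 [ 0.607  -0.1653] [array([ 605.6, -163.7]), array([48.6, 44.8]), np.float64(37.9)]
1715 0.0688 [ 0.6093 -0.1649] [array([ 609.2, -165.1]), array([52. , 83.3]), np.float64(59.2)]
1134 0.0326 [ 0.6068 -0.1661] [array([ 606.4, -165.9]), array([ 63. , 109.1]), np.float64(61.1)]
```

View pics/w1.png

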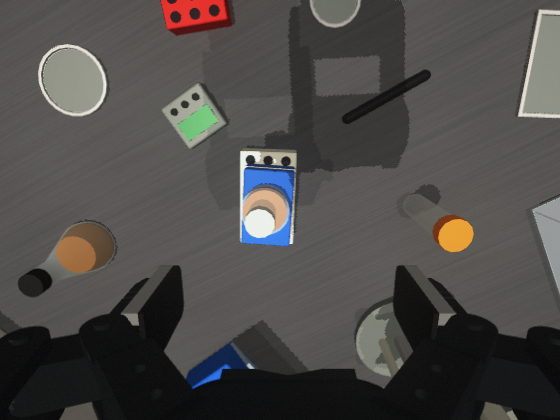

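The wrist view shows the jar cap at (259,222), concentric with the dish at (266,212), on the box at (270,205). The flask and tube are clear of the gripper. I am grasping the jar.

```bash
python3 -m pendant '[[[-0.6,-0.5,0,0,1],[-0.57,-0.52,0.4,0,1],[0,0,1,0,1],[0,0,1,0,1],[0,0,1,0,1],[0,0,1,0,1],[0,0,1,0,1],[0,0,0.5,0,1]]]' 40 | head -2
python3 -m pendant '[[[0,0,0.3,0,1],[0,0,0.17,0,1],[0,0,0,0,1],[0,0,0,0,0.5],[0,0,0,0,0.4],[0,0,0,0,0.3],[0,0,0,0,0.2],[0,0,0,0,0.2]]]'
python3 -m pendant '[[[0,0,0,0,0.2],[0,0,0,0,0.2],[0,0,0,0,0.1],[0,0,0,0,0.1],[0,0,0,0,0.1],[0,0,0,0,0.1],[0,0,0,0,0.1],[0,0,0,0,0.1]]]'
```

```text
t: 3.48
tcp_pos: [0.6053, -0.1664, 0.0994]
t: 4.15
tcp_pos: [0.6066, -0.1671, 0.0912]
eef_rot: [-3.142, 0.001, 2.675]
ft_force: [0.2, -0.6, -0.2]
opening: 0.0255
finger_force: 0.0
t: 4.82
tcp_pos: [0.6065, -0.167, 0.0908]
eef_rot: [3.142, -0.0, 2.675]
ft_force: [0.2, -0.5, -0.5]
opening: 0.0083
finger_force: 0.0
```

The gripper closed to 8 mm without holding anything, so I am looking.

Run:
```python
from h import *
im,d,m=grab('wrist'); im2,d2,m2=grab('scene')
save('w2.png',np.hstack([im[100:420,80:480],cv2.resize(im2[190:310,140:290],(400,320),interpolation=cv2.INTER_CUBIC)]))
```

```text
(no output)
```

View pics/w2.png

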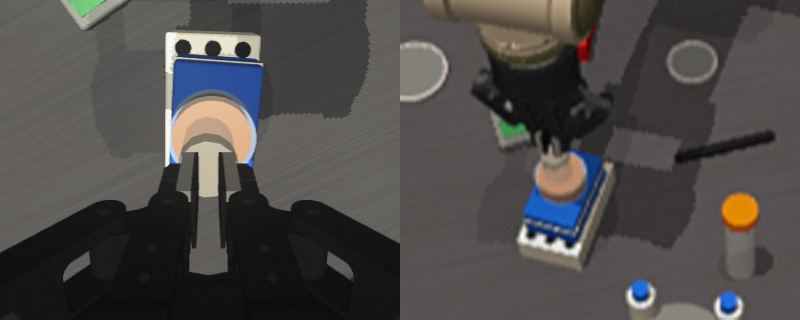

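Run:
```python
from h import *
im,d,m=grab('wrist'); save('w3.png',cv2.resize(im[180:400,180:400],None,fx=2.7,fy=2.7,interpolation=cv2.INTER_CUBIC))
P=cloud(m,d)
for v in range(200,340,10): print(v,[(u,*(P[v,u]*1000).round().astype(int)) for u in (265,280,290,300)])
print(arm.observe()['opening'],arm.observe()['finger_force'])
```

```text
200 [(265, np.int64(583), np.int64(-170), np.int64(77)), (280, np.int64(584), np.int64(-161), np.int64(86)), (290, np.int64(587), np.int64(-156), np.int64(87)), (300, np.int64(589), np.int64(-151), np.int64(86))]
210 [(265, np.int64(586), np.int64(-171), np.int64(87)), (280, np.int64(589), np.int64(-164), np.int64(87)), (290, np.int64(592), np.int64(-159), np.int64(87)), (300, np.int64(594), np.int64(-154), np.int64(88))]
220 [(265, np.int64(591), np.int64(-174), np.int64(87)), (280, np.int64(593), np.int64(-165), np.int64(92)), (290, np.int64(595), np.int64(-160), np.int64(93)), (300, np.int64(599), np.int64(-156), np.int64(88))]
230 [(265, np.int64(596), np.int64(-176), np.int64(87)), (280, np.int64(593), np.int64(-165), np.int64(108)), (290, np.int64(595), np.int64(-160), np.int64(110)), (300, np.int64(599), np.int64(-157), np.int64(105))]
240 [(265, np.int64(595), np.int64(-174), np.int64(107)), (280, np.int64(593), np.int64(-165), np.int64(123)), (290, np.int64(594), np.int64(-160), np.int64(125)), (300, np.int64(597), np.int64(-157), np.int64(122))]
250 [(265, np.int64(594), np
[... 1233 characters left out ...]
02), np.int64(-161), np.int64(164))]
310 [(265, np.int64(592), np.int64(-168), np.int64(180)), (280, np.int64(690), np.int64(-217), np.int64(1)), (290, np.int64(694), np.int64(-210), np.int64(0)), (300, np.int64(605), np.int64(-162), np.int64(166))]
320 [(265, np.int64(592), np.int64(-167), np.int64(186)), (280, np.int64(699), np.int64(-222), np.int64(0)), (290, np.int64(703), np.int64(-214), np.int64(0)), (300, np.int64(608), np.int64(-164), np.int64(166))]
330 [(265, np.int64(594), np.int64(-168), np.int64(188)), (280, np.int64(708), np.int64(-227), np.int64(0)), (290, np.int64(712), np.int64(-219), np.int64(1)), (300, np.int64(611), np.int64(-165), np.int64(167))]
0.008914593165197509 0.0
```

View pics/w3.png

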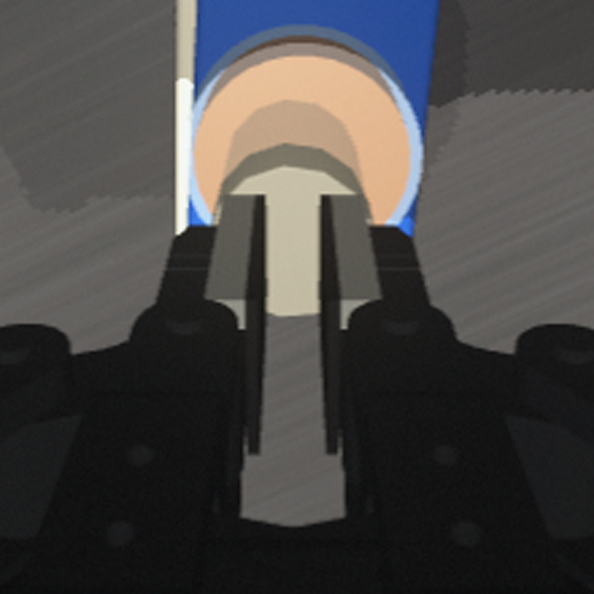

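The jar still stands, with its cap top at 127 mm, and the pads closed just above it. The finger ends are well behind the reported TCP, so I am measuring by how much, shut and open.

Run:
```python
from h import *
f=np.load('w1.npz')
s=arm.observe(); im,d,m=grab('wrist')
p0=np.array([.5918,-.1308,.2502])
for nm,dd,mm,p in(('open',f['d'],dict(m,view=f['V']),p0),('shut',d,m,s['tcp_pos'])):
    P=cloud(mm,dd)-p; a=s['eef_rot'][2]
    X=P[...,0]*np.cos(a)+P[...,1]*np.sin(a); Y=P[...,0]*np.sin(a)-P[...,1]*np.cos(a); Z=P[...,2]
    ok=(dd>0)&(abs(X)<.03)&(abs(Y)<.075)&(Z>(-.03 if nm=='open' else .038))
    for sg in(1,-1):
        k=ok&(Y*sg>0); z=Z[k]
        o=np.argsort(z)[:200]
        print(nm,sg,'min z',np.percentile(z,[0,1,2,5]).round(4),'at x',X[k][o].mean().round(4),'y range',Y[k][o].min().round(4),Y[k][o].max().round(4))
print('obs',s['tcp_pos'],s['joint_positions'].round(3))
```

```text
open 1 min z [0.0519 0.0582 0.0615 0.0691] at x 0.0019 y range 0.0418 0.0484
open -1 min z [0.0528 0.0584 0.0617 0.0698] at x 0.0016 y range -0.0488 -0.0422
shut 1 min z [0.0385 0.0519 0.0583 0.0759] at x 0.0102 y range 0.0036 0.0167
shut -1 min z [0.0428 0.0522 0.0587 0.0762] at x 0.0102 y range -0.0174 -0.0044
obs [ 0.60645776 -0.16701752  0.09076514] [-0.457  0.6    1.22  -0.     1.322 -1.561]
```

The finger ends lie 40 mm behind the reported TCP when shut and 52 mm when open (13 mm swing, as stated). I will use that measured offset: tip = TCP + 40 mm. Now I open, go down 39 mm and grip.

```bash
python3 -m pendant '[[[0,0,0,0,1],[0,0,0,0,1],[0,0,0,0,1],[0,0,0,0,1],[0,0,0,0,1],[0,0,0,0,1],[0,0,0,0,1],[0,0,0,0,1]]]' 40 | tail -2
python3 -m pendant '[[[0,0,0.5,0,1],[0,0,0.5,0,1],[0,0,0.35,0,1],[0,0,0.2,0,1],[0,0,0,0,1],[0,0,0,0,0.6],[0,0,0,0,0.5],[0,0,0,0,0.45]]]'
python3 -m pendant '[[[0,0,0,0,0.42],[0,0,0,0,0.4],[0,0,0,0,0.38],[0,0,0,0,0.36],[0,0,0,0,0.34],[0,0,0,0,0.3],[0,0,0,0,0.26],[0,0,0,0,0.2]]]'
python3 -m pendant '[[[0,0,0,0,0.2],[0,0,0,0,0.2],[0,0,0,0,0.2],[0,0,0,0,0.2],[0,0,0,0,0.2],[0,0,0,0,0.2],[0,0,0,0,0.2],[0,0,0,0,0.2]]]'
```

```text
opening: 0.0855
finger_force: 0.0
t: 6.35
tcp_pos: [0.6068, -0.1672, 0.0527]
eef_rot: [-3.142, 0.001, 2.675]
ft_force: [0.6, 0.3, 0.3]
opening: 0.0514
finger_force: 0.0
t: 7.02
tcp_pos: [0.6066, -0.1671, 0.0522]
eef_rot: [-3.142, 0.0, 2.675]
ft_force: [-0.5, -0.2, 1.1]
opening: 0.0273
finger_force: 39.4
t: 7.68
tcp_pos: [0.6066, -0.1671, 0.0522]
eef_rot: [-3.142, 0.0, 2.675]
ft_force: [-0.2, -0.0, 4.7]
opening: 0.0271
finger_force: 39.4
```

```bash
python3 -m pendant '[[[0,0,-0.2,0,0.2],[0,0,-0.5,0,0.2],[0,0,-0.8,0,0.2],[0,0,-0.8,0,0.2],[0,0,-0.5,0,0.2],[0,0,-0.2,0,0.2],[0.3,0.1,0,0,0.2],[0.6,0.2,0,0,0.2]]]' | tail -2
python3 -m pendant '[[[0.9,0.32,0,0,0.2],[0.9,0.32,0,0,0.2],[0.9,0.32,0,0,0.2],[0.9,0.32,0,0,0.2],[0.9,0.32,0,0,0.2],[0.9,0.32,0,0,0.2],[0.9,0.32,0,0,0.2],[0.9,0.32,0,0,0.2]]]' | tail -2
python3 -m pendant '[[[0.3,0.15,0,0,0.2],[0.16,0.08,0,0,0.2],[0,0,0,0,0.2],[0,0,0,0,0.2],[0,0,0,0,0.2],[0,0,0,0,0.2],[0,0,0,0,0.2],[0,0,0,0,0.2]]]'
python3 -c "
from h import *
go(.4503,-.0017,-.031)
im,d,m=grab('wrist'); save('w4.png',im)"
```

```text
opening: 0.0272
finger_force: 39.4
opening: 0.027
finger_force: 39.4
t: 9.68
tcp_pos: [0.4503, -0.002, 0.1269]
eef_rot: [-3.142, -0.0, 2.674]
ft_force: [-0.4, -0.1, -0.6]
opening: 0.0266
finger_force: 39.4
tcp [ 0.4503 -0.002   0.1269] ydir 63.23 roll/pitch -3.142 -0.0 F [-0.4 -0.1 -0.6] open 0.0266 t 9.7
total units: turn 0.00 x 0.01 y 0.01 z 6.32
```

View pics/w4.png

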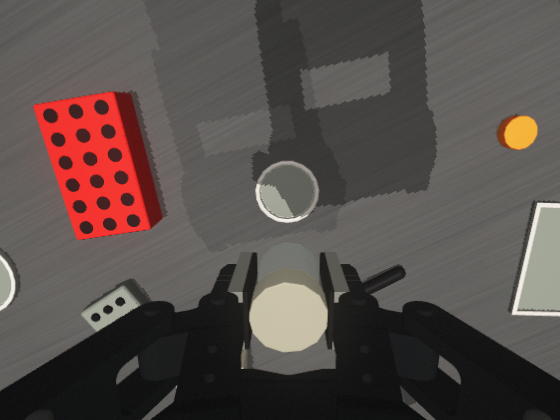

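The jar is held upright over the small round tray (centre pixel (287,192)), and nothing else is near the fingers. I am lowering it.

```bash
python3 -m pendant '[[[0,0,0.6,0,0.2],[0,0,1,0,0.2],[0,0,1,0,0.2],[0,0,1,0,0.2],[0,0,1,0,0.2],[0,0,0.8,0,0.2],[0,0,0.4,0,0.2],[0,0,0.2,0,0.2]]]' | tail -2
python3 -m pendant '[[[0,0,0.12,0,0.2],[0,0,0.08,0,0.2],[0,0,0.06,0,0.2],[0,0,0.04,0,0.2],[0,0,0,0,0.2],[0,0,0,0,0.2],[0,0,0,0,0.2],[0,0,0,0,0.2]]]'
```

```text
opening: 0.0269
finger_force: 39.4
t: 11.07
tcp_pos: [0.4502, -0.0017, -0.0303]
eef_rot: [3.142, 0.0, 2.675]
ft_force: [-0.0, -0.3, -1.3]
opening: 0.0271
finger_force: 39.4
```

```bash
python3 -m pendant '[[[0,0,0.03,0,0.2],[0,0,0,0,0.2],[0,0,0,0,0.2],[0,0,0,0,0.2],[0,0,0,0,0.2],[0,0,0,0,0.2],[0,0,0,0,0.2],[0,0,0,0,0.2]]]' | sed -n '2p;4p'
python3 -m pendant '[[[0,0,0.03,0,0.2],[0,0,0,0,0.2],[0,0,0,0,0.2],[0,0,0,0,0.2],[0,0,0,0,0.2],[0,0,0,0,0.2],[0,0,0,0,0.2],[0,0,0,0,0.2]]]' | sed -n '2p;4p'
```

```text
tcp_pos: [0.4503, -0.0018, -0.0308]
ft_force: [-1.7, -0.7, 6.4]
tcp_pos: [0.4504, -0.0018, -0.0309]
ft_force: [-4.1, 0.6, 16.8]
```

Contact felt; releasing.

```bash
python3 -m pendant '[[[0,0,-0.03,0,0.2],[0,0,0,0,0.35],[0,0,0,0,0.45],[0,0,0,0,0.55],[0,0,0,0,0.65],[0,0,0,0,0.65],[0,0,0,0,0.65],[0,0,0,0,0.65]]]' | tail -3
python3 -m pendant '[[[0,0,-0.3,0,0.65],[0,0,-0.6,0,0.65],[0,0,-1,0,0.65],[0,0,-1,0,0.65],[0,0,-1,0,0.8],[0,0,-1,0,1],[0,0,-1,0,1],[0,0,-0.5,0,1]]]' | tail -3
python3 -m pendant '[[[-0.9,-0.32,0,0,1],[-0.9,-0.32,0,0,1],[-0.9,-0.32,0,0,1],[-0.9,-0.32,0,0,1],[-0.9,-0.32,0,0,1],[-0.9,-0.32,0,0,1],[-0.9,-0.32,0,0,1],[-0.9,-0.32,0,0,1]]]' | tail -3
python3 -m pendant '[[[-0.2,-0.1,0,0,1],[0,0,0,0,1],[0,0,0,0,1],[0,0,0,0,1],[0,0,0,0,1],[0,0,0,0,1],[0,0,0,0,1],[0,0,0,0,1]]]' | tail -3
cat > dsh.py <<'E'
from h import *
im,d,m=grab('wrist'); P=cloud(m,d).reshape(-1,3)
P=P[(abs(P[:,0]-.609)<.07)&(abs(P[:,1]+.164)<.07)]
for nm,lo,hi in(('dish',.08,.092),('box',.064,.073),('rack',.027,.037)):
    t=P[(P[:,2]>lo)&(P[:,2]<hi)]
    if len(t)>20: print(nm,len(t),np.median(t[:,2]).round(4),'mid',((t.min(0)+t.max(0))/2)[:2].round(4),np.ptp(t,0)[:2].round(3),[np.round(a,1) for a in cv2.minAreaRect((t[:,:2]*1000).astype(np.float32))])
go(.608,-.165,.031)
im2,d2,m2=grab('top'); Q=cloud(m2,d2)[210:265,262:315].reshape(-1,3); t=Q[(Q[:,2]>.035)&(Q[:,2]<.06)]
if len(t): print('jar on stand: ztop',np.median(t[:,2]),((t.min(0)+t.max(0))/2)[:2],len(t))
np.savez('w5',im=im,d=d,V=m['view'])
E
python3 dsh.py
```

```text
ft_force: [0.6, 0.8, -0.0]
opening: 0.0556
finger_force: 0.0
ft_force: [1.1, -0.5, -0.0]
opening: 0.0853
finger_force: 0.0
ft_force: [0.5, 0.1, -0.6]
opening: 0.0854
finger_force: 0.0
ft_force: [-0.1, 0.8, -0.4]
opening: 0.0852
finger_force: 0.0
dish 3959 0.0867 mid [ 0.607  -0.1656] [0.05 0.05] [array([ 607. , -165.7]), array([49.2, 49.9]), np.float64(15.7)]
box 3398 0.0688 mid [ 0.6091 -0.1651] [0.096 0.085] [array([ 609.4, -165.1]), array([52.3, 83.4]), np.float64(59.2)]
rack 2032 0.0328 mid [ 0.607  -0.1659] [0.125 0.106] [array([ 606.8, -165.9]), array([ 63. , 109.3]), np.float64(61.1)]
tcp [ 0.5853 -0.1442  0.1289] ydir 63.27 roll/pitch -3.142 0.0 F [ 0.  -0.5 -0.1] open 0.0853 t 15.1
total units: turn 0.00 x -1.19 y -0.34 z 3.91
jar on stand: ztop 0.04281372393601246 [ 0.45073851 -0.00050378] 65
```

The jar stands upright in its tray (top at 43 mm). Next is the dish at (0.607, -0.1656).

```bash
python3 -m pendant '[[[-0.6,-0.2,0,0,1],[-0.56,-0.17,0.3,0,1],[0,0,0.9,0,1],[0,0,1,0,1],[0,0,0.9,0,1],[0,0,0.5,0,1],[0,0,0.25,0,1],[0,0,0.15,0,1]]]' 40 | tail -3
python3 -m pendant '[[[0,0,0,0,0.8],[0,0,0,0,0.74],[0,0,0,0,0.7],[0,0,0,0,0.67],[0,0,0,0,0.65],[0,0,0,0,0.63],[0,0,0,0,0.61],[0,0,0,0,0.59]]]' 40
python3 -m pendant '[[[0,0,0,0,0.57],[0,0,0,0,0.55],[0,0,0,0,0.5],[0,0,0,0,0.5],[0,0,0,0,0.45],[0,0,0,0,0.45],[0,0,0,0,0.45],[0,0,0,0,0.45]]]' 40
```

```text
ft_force: [-0.2, 0.4, -0.2]
opening: 0.0854
finger_force: 0.0
t: 16.5
tcp_pos: [0.6072, -0.1656, 0.0289]
eef_rot: [3.141, 0.0, 2.675]
ft_force: [0.1, 0.4, 0.6]
opening: 0.0507
finger_force: 0.2
t: 17.17
tcp_pos: [0.6073, -0.1657, 0.0293]
eef_rot: [3.141, 0.001, 2.675]
ft_force: [-1.5, 1.5, 5.7]
opening: 0.0482
finger_force: 40.9
```

```bash
python3 -m pendant '[[[0,0,-0.2,0,0.45],[0,0,-0.5,0,0.45],[0,0,-0.9,0,0.45],[0,0,-0.9,0,0.45],[0,0,-0.5,0,0.45],[0,0,0,0,0.45],[0.2,-0.33,0,0,0.45],[0.4,-0.67,0,0,0.45]]]' | tail -3
python3 -m pendant '[[[0.56,-0.93,0,0,0.45],[0.56,-0.93,0,0,0.45],[0.56,-0.93,0,0,0.45],[0.56,-0.93,0,0,0.45],[0.56,-0.93,0,0,0.45],[0.56,-0.93,0,0,0.45],[0.56,-0.93,0,0,0.45],[0.4,-0.67,0,0,0.45]]]' | tail -3
python3 -m pendant '[[[0.2,-0.4,0,0,0.45],[0.15,-0.2,0,0,0.45],[0,0,0,0,0.45],[0,0,0,0,0.45],[0,0,0,0,0.45],[0,0,0,0,0.45],[0,0,0,0,0.45],[0,0,0,0,0.45]]]' | tail -3
python3 -c "
from h import *
go(.3908,-.3024,-.0357)
im,d,m=grab('wrist'); save('w6.png',im)
c=cv2.inRange(im,(110,110,100),(255,255,255)); n,L,st,ce=cv2.connectedComponentsWithStats(c)
for i in range(1,n):
    if st[i,4]>800: print(st[i],ce[i],onplane(m,[st[i,:2]+st[i,2:4]/2],.005)[0].round(4))"
```

```text
ft_force: [0.7, -0.4, -0.3]
opening: 0.0487
finger_force: 41.5
ft_force: [0.5, -0.3, -0.7]
opening: 0.0481
finger_force: 41.5
ft_force: [-0.0, -0.5, -1.0]
opening: 0.0486
finger_force: 41.5
tcp [ 0.3911 -0.3021  0.1037] ydir 63.3 roll/pitch 3.142 0.0 F [-0.  -0.5 -1. ] open 0.0486 t 19.2
total units: turn 0.00 x 0.00 y -0.02 z 5.58
[ 238  151   95   84 2958] [278.70892495 203.09398242] [ 0.386  -0.3021  0.005 ]
[ 411  206   86   83 2334] [451.9764353  244.17180805] [ 0.4927 -0.1958  0.005 ]
[  226   234   125   115 11451] [288.02558728 291.02366606] [ 0.4663 -0.3398  0.005 ]
[514 298  46  45 829] [532.99396864 313.54041013] [ 0.5941 -0.1521  0.005 ]
```

View pics/w6.png

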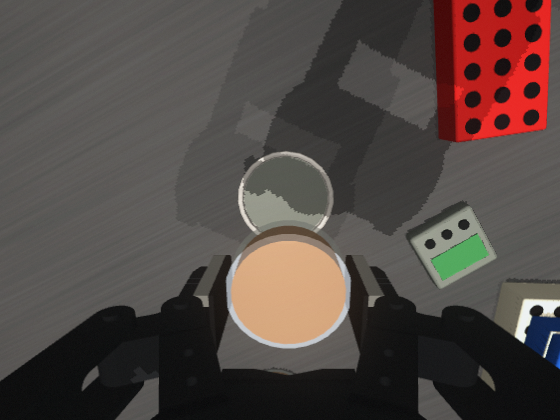

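The dish is level in the fingers at (288,290), and the large tray is at (286,198), partly hidden, in line. I am lowering it.

```bash
python3 -m pendant '[[[0,0,0.5,0,0.45],[0,0,0.9,0,0.45],[0,0,1,0,0.45],[0,0,1,0,0.45],[0,0,0.9,0,0.45],[0,0,0.6,0,0.45],[0,0,0.3,0,0.45],[0,0,0.2,0,0.45]]]' | sed -n '2p;4p'
python3 -m pendant '[[[0,0,0.08,0,0.45],[0,0,0.04,0,0.45],[0,0,0,0,0.45],[0,0,0,0,0.45],[0,0,0,0,0.45],[0,0,0,0,0.45],[0,0,0,0,0.45],[0,0,0,0,0.45]]]' | sed -n '2p;4p'
python3 -m pendant '[[[0,0,0.03,0,0.45],[0,0,0,0,0.45],[0,0,0,0,0.45],[0,0,0,0,0.45],[0,0,0,0,0.45],[0,0,0,0,0.45],[0,0,0,0,0.45],[0,0,0,0,0.45]]]' | sed -n '2p;4p'
```

```text
tcp_pos: [0.3907, -0.3022, -0.032]
ft_force: [-0.0, 0.7, -0.3]
tcp_pos: [0.3908, -0.3024, -0.0341]
ft_force: [0.4, 0.0, -0.4]
tcp_pos: [0.3907, -0.3024, -0.035]
ft_force: [-0.1, -0.3, -1.3]
```

```bash
python3 -m pendant '[[[0,0,0.03,0,0.45],[0,0,0,0,0.45],[0,0,0,0,0.45],[0,0,0,0,0.45],[0,0,0,0,0.45],[0,0,0,0,0.45],[0,0,0,0,0.45],[0,0,0,0,0.45]]]' | sed -n '2p;4p'
python3 -m pendant '[[[0,0,0.02,0,0.45],[0,0,0,0,0.45],[0,0,0,0,0.45],[0,0,0,0,0.45],[0,0,0,0,0.45],[0,0,0,0,0.45],[0,0,0,0,0.45],[0,0,0,0,0.45]]]' | sed -n '2p;4p'
```

```text
tcp_pos: [0.3907, -0.3024, -0.0357]
ft_force: [-0.3, -0.2, -1.2]
tcp_pos: [0.3907, -0.3024, -0.0358]
ft_force: [-1.3, 0.6, 6.2]
```

```bash
python3 -m pendant '[[[0,0,0,0,0.6],[0,0,0,0,0.7],[0,0,0,0,0.8],[0,0,0,0,0.9],[0,0,0,0,1],[0,0,0,0,1],[0,0,0,0,1],[0,0,-0.1,0,1]]]' | tail -3
python3 -m pendant '[[[0,0,-0.3,0,1],[0,0,-0.7,0,1],[0,0,-1,0,1],[0,0,-1,0,1],[0,0,-1,0,1],[0,0,-1,0,1],[0,0,-0.5,0,1],[-0.2,0.4,0,0,1]]]' | tail -3
python3 -m pendant '[[[-0.54,0.9,0,0,1],[-0.54,0.9,0,0,1],[-0.54,0.9,0,0,1],[-0.54,0.9,0,0,1],[-0.54,0.9,0,0,1],[-0.54,0.9,0,0,1],[-0.54,0.9,0,0,1],[-0.54,0.9,0,0,1]]]' | tail -3
python3 -m pendant '[[[0,0.6,0,0.5,1],[0,0.5,0,0.5,1],[0,0,0,0.02,1],[0,0,0,0,1],[0,0,0,0,1],[0,0,0,0,1],[0,0,0,0,1],[0,0,0,0,1]]]' | tail -3
cat > box.py <<'E'
from h import *
im,d,m=grab('wrist'); P=cloud(m,d).reshape(-1,3)
P=P[(abs(P[:,0]-.609)<.07)&(abs(P[:,1]+.164)<.07)]
for nm,lo,hi in(('dish',.08,.092),('box',.064,.073),('rack',.027,.037)):
    t=P[(P[:,2]>lo)&(P[:,2]<hi)]
    if len(t)>20: print(nm,len(t),np.median(t[:,2]).round(4),[np.round(a,1) for a in cv2.minAreaRect((t[:,:2]*1000).astype(np.float32))])
im2,d2,m2=grab('top'); C=cloud(m2,d2)
def at(nm,x,y,r,lo,hi):
    t=C[(np.hypot(C[...,0]-x,C[...,1]-y)<r)&(C[...,2]>lo)&(C[...,2]<hi)]
    if len(t): print(nm,'ztop',np.median(t[:,2]).round(4),((t.min(0)+t.max(0))/2)[:2].round(4),[np.round(a,1) for a in cv2.minAreaRect((t[:,:2]*1000).astype(np.float32))])
at('jar',.45,-.002,.04,.035,.06); at('dish',.391,-.302,.05,.014,.03); at('box',.6266,.201,.08,.03,.05); at('rack',.391,.3085,.09,.025,.05)
E
python3 box.py; python3 -c "
from h import *
go(.6092,-.165,-.002,59.2)"
```

```text
ft_force: [0.5, 0.6, -0.3]
opening: 0.0854
finger_force: 0.0
ft_force: [0.5, -1.0, 0.7]
opening: 0.085
finger_force: 0.0
ft_force: [0.2, -0.9, 0.2]
opening: 0.0853
finger_force: 0.0
ft_force: [-0.5, -0.0, -0.1]
opening: 0.0855
finger_force: 0.0
box 9299 0.0688 [array([ 609.1, -164.9]), array([52.5, 82.8]), np.float64(59.2)]
rack 2525 0.0328 [array([ 606.7, -166.2]), array([ 62.7, 109.4]), np.float64(61.2)]
jar ztop 0.0432 [ 0.4507 -0.0005] [array([450.7,  -0.5]), array([24.4, 24.7]), np.float64(89.2)]
dish ztop 0.0209 [ 0.3918 -0.3022] [array([ 391.8, -302.5]), array([50. , 49.3]), np.float64(86.8)]
tcp [ 0.5897 -0.1596  0.1038] ydir 59.15 roll/pitch 3.142 0.0 F [-0.3  0.2  0.4] open 0.0856 t 25.3
total units: turn -0.01 x -0.78 y 0.21 z 4.23
```

The dish lies flat in its tray (top at 21 mm). Next is the box.

```bash
python3 -m pendant '[[[-0.4,0.1,0.2,0,1],[-0.38,0.11,0.5,0,1],[0,0,1,0,1],[0,0,1,0,1],[0,0,0.8,0,1],[0,0,0.4,0,1],[0,0,0.2,0,1],[0,0,0.13,0,1]]]' 60 | sed -n '2p;4p'
python3 -m pendant '[[[0,0,0,0,0.85],[0,0,0,0,0.8],[0,0,0,0,0.76],[0,0,0,0,0.73],[0,0,0,0,0.7],[0,0,0,0,0.68],[0,0,0,0,0.66],[0,0,0,0,0.64]]]' 60 | tail -3
python3 -m pendant '[[[0,0,0,0,0.62],[0,0,0,0,0.6],[0,0,0,0,0.55],[0,0,0,0,0.5],[0,0,0,0,0.5],[0,0,0,0,0.5],[0,0,0,0,0.5],[0,0,0,0,0.5]]]' 60
```

```text
tcp_pos: [0.6095, -0.1649, -0.0019]
ft_force: [0.1, 0.0, 1.3]
ft_force: [0.2, 0.7, 1.0]
opening: 0.0547
finger_force: 0.0
t: 27.32
tcp_pos: [0.6095, -0.1647, -0.0016]
eef_rot: [3.142, 0.001, 2.604]
ft_force: [-1.4, 0.7, 4.9]
opening: 0.0527
finger_force: 63.6
```

```bash
python3 -m pendant '[[[0,0,-0.2,0,0.5],[0,0,-0.5,0,0.5],[0,0,-0.9,0,0.5],[0,0,-1,0,0.5],[0,0,-1,0,0.5],[0,0,-0.7,0,0.5],[0,0,-0.2,-0.25,0.5],[0.15,0.3,0,-0.25,0.5]]]' | tail -3
python3 -m pendant '[[[0.3,0.6,0,0,0.5],[0.46,0.94,0,0,0.5],[0.46,0.94,0,0,0.5],[0.46,0.94,0,0,0.5],[0.46,0.94,0,0,0.5],[0.46,0.94,0,0,0.5],[0.46,0.94,0,0,0.5],[0.46,0.94,0,0,0.5]]]' | tail -3
python3 -m pendant '[[[0.46,0.94,0,0,0.5],[0.46,0.94,0,0,0.5],[0.46,0.94,0,0,0.5],[0.46,0.94,0,0,0.5],[0.46,0.94,0,0,0.5],[0.3,0.6,0,0,0.5],[0.15,0.3,0,0,0.5],[0,0,0,0,0.5]]]' | tail -3
python3 -m pendant '[[[0,0,0,0,0.5],[0,0,0,0,0.5],[0,0,0,0,0.5],[0,0,0,0,0.5],[0,0,0,0,0.5],[0,0,0,0,0.5],[0,0,0,0,0.5],[0,0,0,0,0.5]]]' | tail -3
python3 -c "
from h import *
go(.6266,.2009,-.0306,61.2)
im,d,m=grab('wrist'); save('w7.png',im)"
```

```text
ft_force: [0.0, -0.7, -1.7]
opening: 0.053
finger_force: 63.2
ft_force: [-0.2, -0.4, -1.3]
opening: 0.0531
finger_force: 63.2
ft_force: [0.3, -0.2, -1.6]
opening: 0.0532
finger_force: 63.2
ft_force: [-0.1, -0.8, -0.8]
opening: 0.0532
finger_force: 63.2
tcp [0.6265 0.199  0.1106] ydir 61.17 roll/pitch 3.142 0.0 F [-0.1 -0.8 -0.8] open 0.0532 t 30.0
total units: turn -0.01 x 0.03 y 0.07 z 5.65
```

View pics/w7.png

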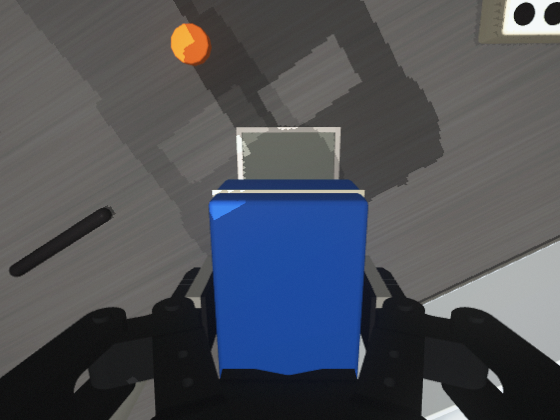

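The box is square to its tray (tray (288,155), box (288,280)). I am lowering it.

```bash
python3 -m pendant '[[[0.03,0.07,0.5,0,0.5],[0,0,0.9,0,0.5],[0,0,1,0,0.5],[0,0,1,0,0.5],[0,0,1,0,0.5],[0,0,0.6,0,0.5],[0,0,0.3,0,0.5],[0,0,0.2,0,0.5]]]' | sed -n '2p;4p'
python3 -m pendant '[[[0,0,0.06,0,0.5],[0,0,0.04,0,0.5],[0,0,0,0,0.5],[0,0,0,0,0.5],[0,0,0,0,0.5],[0,0,0,0,0.5],[0,0,0,0,0.5],[0,0,0,0,0.5]]]' | sed -n '2p;4p'
python3 -m pendant '[[[0,0,0.03,0,0.5],[0,0,0,0,0.5],[0,0,0,0,0.5],[0,0,0,0,0.5],[0,0,0,0,0.5],[0,0,0,0,0.5],[0,0,0,0,0.5],[0,0,0,0,0.5]]]' | sed -n '2p;4p'
```

```text
tcp_pos: [0.6265, 0.201, -0.0278]
ft_force: [-1.0, -0.6, -0.3]
tcp_pos: [0.6268, 0.201, -0.0293]
ft_force: [0.3, -0.3, -1.2]
tcp_pos: [0.6267, 0.201, -0.0302]
ft_force: [0.5, -0.1, -2.2]
```

```bash
python3 -m pendant '[[[0,0,0.02,0,0.5],[0,0,0,0,0.5],[0,0,0,0,0.5],[0,0,0,0,0.5],[0,0,0,0,0.5],[0,0,0,0,0.5],[0,0,0,0,0.5],[0,0,0,0,0.5]]]' | sed -n '2p;4p'
python3 -m pendant '[[[0,0,0.02,0,0.5],[0,0,0,0,0.5],[0,0,0,0,0.5],[0,0,0,0,0.5],[0,0,0,0,0.5],[0,0,0,0,0.5],[0,0,0,0,0.5],[0,0,0,0,0.5]]]' | sed -n '2p;4p'
```

```text
tcp_pos: [0.6268, 0.2011, -0.0306]
ft_force: [-1.0, -0.6, 2.0]
tcp_pos: [0.6268, 0.2011, -0.0306]
ft_force: [-2.9, -0.5, 4.6]
```

```bash
python3 -m pendant '[[[0,0,0,0,0.68],[0,0,0,0,0.72],[0,0,0,0,0.78],[0,0,0,0,0.84],[0,0,0,0,0.84],[0,0,0,0,0.84],[0,0,-0.1,0,0.84],[0,0,-0.3,0,0.84]]]' | tail -3
python3 -m pendant '[[[0,0,-0.7,0,0.84],[0,0,-1,0,0.84],[0,0,-1,0,0.84],[0,0,-1,0,0.9],[0,0,-0.8,0,1],[0,0,-0.5,0,1],[-0.15,-0.3,0,0,1],[-0.3,-0.6,0,0,1]]]' | tail -3
python3 -m pendant '[[[-0.46,-0.95,0,0,1],[-0.46,-0.95,0,0,1],[-0.46,-0.95,0,0,1],[-0.46,-0.95,0,0,1],[-0.46,-0.95,0,0,1],[-0.46,-0.95,0,0,1],[-0.46,-0.95,0,0,1],[-0.46,-0.95,0,0,1]]]' | tail -3
python3 -m pendant '[[[-0.46,-0.95,0,0,1],[-0.46,-0.95,0,0,1],[-0.46,-0.95,0,0,1],[-0.3,-0.7,0,0,1],[0,-0.3,0,0,1],[0,0,0,0,1],[0,0,0,0,1],[0,0,0,0,1]]]' | tail -3
python3 box.py; python3 -c "
from h import *
go(.6068,-.166,-.034,61.2)"
```

```text
ft_force: [-0.6, -0.4, 0.0]
opening: 0.0715
finger_force: 0.0
ft_force: [-0.3, -0.4, 0.3]
opening: 0.0852
finger_force: 0.0
ft_force: [-0.3, 0.7, 0.7]
opening: 0.0854
finger_force: 0.0
ft_force: [0.4, -0.3, -0.1]
opening: 0.0854
finger_force: 0.0
rack 11690 0.0329 [array([ 607.1, -166.1]), array([ 63.4, 110.2]), np.float64(60.9)]
jar ztop 0.0428 [ 0.4508 -0.0005] [array([450.8,  -0.5]), array([24.4, 24.3]), np.float64(0.1)]
dish ztop 0.0205 [ 0.3919 -0.3023] [array([ 391.7, -302.4]), array([49.5, 49.7]), np.float64(85.3)]
box ztop 0.0389 [0.6267 0.2021] [array([628.5, 202.5]), array([54.7, 83.1]), np.float64(61.8)]
tcp [ 0.6052 -0.1382  0.1038] ydir 61.26 roll/pitch 3.141 -0.0 F [-0.3  0.5 -0.1] open 0.0854 t 36.1
total units: turn 0.02 x -0.59 y -0.94 z 5.51
```

Box flat in its tray (top at 39 mm). Now the rack.

```bash
python3 -m pendant '[[[-0.3,-0.5,0.3,0,1],[-0.29,-0.44,0.9,0,1],[0,0,1,0,1],[0,0,1,0,1],[0,0,1,0,1],[0,0,0.7,0,1],[0,0,0.4,0,1],[0,0,0.2,0,1]]]' 60 | sed -n '2p;4p'
python3 -m pendant '[[[0,0,0.01,0,0.95],[0,0,0,0,0.92],[0,0,0,0,0.88],[0,0,0,0,0.85],[0,0,0,0,0.82],[0,0,0,0,0.8],[0,0,0,0,0.78],[0,0,0,0,0.76]]]' 60 | tail -3
python3 -m pendant '[[[0,0,0,0,0.74],[0,0,0,0,0.72],[0,0,0,0,0.68],[0,0,0,0,0.6],[0,0,0,0,0.6],[0,0,0,0,0.6],[0,0,0,0,0.6],[0,0,0,0,0.6]]]' 60
```

```text
tcp_pos: [0.6061, -0.167, -0.0354]
ft_force: [-0.1, 0.0, 1.3]
ft_force: [0.5, 2.4, 1.4]
opening: 0.0647
finger_force: 0.8
t: 38.13
tcp_pos: [0.607, -0.1671, -0.0332]
eef_rot: [3.141, 0.001, 2.639]
ft_force: [-0.1, 2.3, 6.2]
opening: 0.0626
finger_force: 65.7
```

```bash
python3 -m pendant '[[[0,0,-0.2,0,0.6],[0,0,-0.5,0,0.6],[0,0,-0.9,0,0.6],[0,0,-1,0,0.6],[0,0,-1,0,0.6],[0,0,-1,-0.5,0.6],[0,0,-0.6,-0.9,0.6],[0,0,-0.2,-0.9,0.6]]]' | tail -3
python3 -m pendant '[[[0,0,0,-0.9,0.6],[0,0,0,-0.8,0.6],[0,0,0,-0.37,0.6],[0.35,0.5,0,0,0.6],[0.7,0.97,0,0,0.6],[0.7,0.97,0,0,0.6],[0.7,0.97,0,0,0.6],[0.7,0.97,0,0,0.6]]]' | tail -3
python3 -m pendant '[[[0.7,0.97,0,0,0.6],[0.7,0.97,0,0,0.6],[0.7,0.97,0,0,0.6],[0.7,0.97,0,0,0.6],[0.7,0.97,0,0,0.6],[0.7,0.97,0,0,0.6],[0.7,0.97,0,0,0.6],[0.7,0.97,0,0,0.6]]]' | tail -3
python3 -m pendant '[[[0.7,0.97,0,0,0.6],[0.7,0.97,0,0,0.6],[0.7,0.97,0,0,0.6],[0.7,0.97,0,0,0.6],[0.4,0.6,0,0,0.6],[0.25,0.36,0,0,0.6],[0,0,0,0,0.6],[0,0,0,0,0.6]]]' | tail -3
python3 -m pendant '[[[0,0,0,0,0.6],[0,0,0,0,0.6],[0,0,0,0,0.6],[0,0,0,0,0.6],[0,0,0,0,0.6],[0,0,0,0,0.6],[0,0,0,0,0.6],[0,0,0,0,0.6]]]' | tail -3
python3 -c "
from h import *
go(.3909,.3086,-.0302,78.75)
im,d,m=grab('wrist'); save('w8.png',im)"
```

```text
ft_force: [0.9, -0.4, -2.1]
opening: 0.0628
finger_force: 66.2
ft_force: [0.4, 0.1, -1.7]
opening: 0.0624
finger_force: 66.1
ft_force: [0.6, 0.3, -2.1]
opening: 0.063
finger_force: 66.1
ft_force: [-0.1, -0.8, -1.8]
opening: 0.0631
finger_force: 66.2
ft_force: [0.2, -0.2, -1.4]
opening: 0.0628
finger_force: 66.2
tcp [0.3912 0.309  0.101 ] ydir 78.66 roll/pitch 3.142 -0.0 F [ 0.2 -0.2 -1.4] open 0.0628 t 41.5
total units: turn -0.02 x 0.01 y -0.02 z 5.25
```

View pics/w8.png

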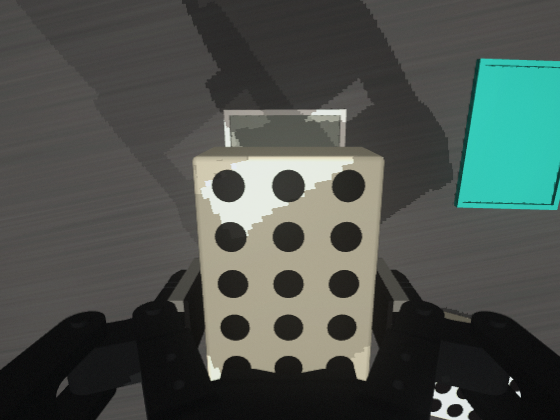

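The rack is level and square over the large rectangular tray (visible end at (286,130)). I am lowering it.

```bash
python3 -m pendant '[[[0,0,0.5,0,0.6],[0,0,0.9,0,0.6],[0,0,1,0,0.6],[0,0,1,0,0.6],[0,0,0.8,0,0.6],[0,0,0.5,0,0.6],[0,0,0.3,0,0.6],[0,0,0.1,0,0.6]]]' | sed -n '2p;4p'
python3 -m pendant '[[[0,0,0.06,0,0.6],[0,0,0.04,0,0.6],[0,0,0,0,0.6],[0,0,0,0,0.6],[0,0,0,0,0.6],[0,0,0,0,0.6],[0,0,0,0,0.6],[0,0,0,0,0.6]]]' | sed -n '2p;4p'
python3 -m pendant '[[[0,0,0.03,0,0.6],[0,0,0,0,0.6],[0,0,0,0,0.6],[0,0,0,0,0.6],[0,0,0,0,0.6],[0,0,0,0,0.6],[0,0,0,0,0.6],[0,0,0,0,0.6]]]' | sed -n '2p;4p'
```

```text
tcp_pos: [0.3908, 0.3089, -0.0274]
ft_force: [-0.3, 0.0, -1.9]
tcp_pos: [0.3912, 0.3091, -0.0289]
ft_force: [0.2, 0.1, -2.7]
tcp_pos: [0.3912, 0.309, -0.0297]
ft_force: [-0.3, 0.5, -2.0]
```

```bash
python3 -m pendant '[[[0,0,0.02,0,0.6],[0,0,0,0,0.6],[0,0,0,0,0.6],[0,0,0,0,0.6],[0,0,0,0,0.6],[0,0,0,0,0.6],[0,0,0,0,0.6],[0,0,0,0,0.6]]]' | sed -n '2p;4p'
python3 -m pendant '[[[0,0,0.02,0,0.6],[0,0,0,0,0.6],[0,0,0,0,0.6],[0,0,0,0,0.6],[0,0,0,0,0.6],[0,0,0,0,0.6],[0,0,0,0,0.6],[0,0,0,0,0.6]]]' | sed -n '2p;4p'
```

```text
tcp_pos: [0.3912, 0.309, -0.0302]
ft_force: [-0.2, 0.8, -2.2]
tcp_pos: [0.3912, 0.309, -0.0303]
ft_force: [-0.9, -1.3, 5.7]
```

Contact felt. I am releasing, lifting clear and checking.

```bash
python3 -m pendant '[[[0,0,0,0,0.8],[0,0,0,0,0.85],[0,0,0,0,0.92],[0,0,0,0,1],[0,0,0,0,1],[0,0,0,0,1],[0,0,-0.1,0,1],[0,0,-0.3,0,1]]]' | tail -3
python3 -m pendant '[[[0,0,-0.7,0,1],[0,0,-1,0,1],[0,0,-1,0,1],[0,0,-1,0,1],[0,0,-1,0,1],[0,0,-1,0,1],[0,0,-0.5,0,1],[0,0,-0.1,0,1]]]' | tail -3
python3 -m pendant '[[[0,0.6,0,0,1],[0,1,0,0,1],[0,1,0,0,1],[0,1,0,0,1],[0,1,0,0,1],[0,1,0,0,1],[0,0.6,0,0,1],[0,0,0,0,1]]]' | tail -3
python3 box.py; python3 -c "
from h import *
im,d,m=grab('scene'); im2,_,_=grab('top'); save('fin.png',np.hstack([cv2.resize(im[120:320,80:440],(400,222)),cv2.resize(im2[120:300,100:440],(400,222))]))
C=cloud(m,d);t=C[(abs(C[...,0]-.391)<.08)&(abs(C[...,1]-.309)<.08)&(C[...,2]>.03)&(C[...,2]<.045)]
if len(t): print('rack scene',np.median(t[:,2]),cv2.minAreaRect((t[:,:2]*1000).astype(np.float32)))"
```

```text
ft_force: [-1.0, -0.3, -0.4]
opening: 0.0854
finger_force: 0.0
ft_force: [0.2, 0.0, -0.8]
opening: 0.0858
finger_force: 0.0
ft_force: [0.2, -0.0, -0.1]
opening: 0.0854
finger_force: 0.0
jar ztop 0.0441 [ 0.4506 -0.0005] [array([450.6,  -0.5]), array([24.2, 24.3]), np.float64(89.6)]
dish ztop 0.0211 [ 0.3965 -0.3032] [array([ 392.6, -302.3]), array([49.5, 49.5]), np.float64(37.0)]
box ztop 0.039 [0.6275 0.2021] [array([628., 202.]), array([53.8, 83.9]), np.float64(61.9)]
rack ztop 0.0349 [0.3923 0.3095] [array([392.1, 311.2]), array([ 65.6, 110.4]), np.float64(78.9)]
rack scene 0.03589113853080117 ((391.55120849609375, 310.645751953125), (66.50861358642578, 114.61112213134766), 76.76020050048828)
```

View pics/fin.png

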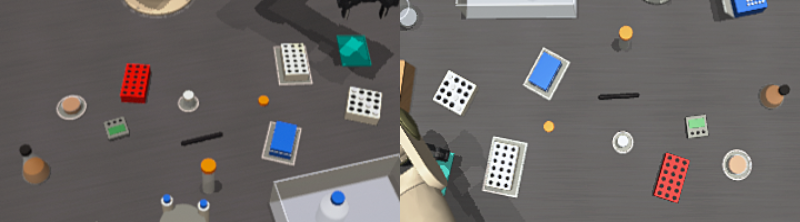

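All four pieces sit upright and flat inside their own trays, and the flask and tube are where they were. I am handing the job in.

```bash
python3 -c "
from plant import arm
print(arm.close_job())"
```

```text
the job is handed in; nothing more can be done
None
```

The job is handed in: the jar, dish, tip box and rack were taken from the top and each set flat in its own tray, with the flask and tube untouched; the first jar grip closed just above its cap (fingers end about 40 mm short of the reported TCP), moved nothing and was redone.

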